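# Sort culture plates after the UV check

### The job

The UV check is finished: sort the five culture plates, laying the two green-glowing ones side by side in the green tray and the two pink ones side by side in the red tray. Only when those four are in place, so that no spores are carried over to them, take hold of the mouldy plate and lay it in the steel pan. Set every plate down flat on the floor of its tray, lid up, without dropping it, and leave the beaker and the torch on the bench undisturbed.

Things in the scene. Friction and masses are not known exactly. Their poses are not given: they have to be found in the camera images.
- green_a: A shut, taped plastic Petri dish, a disc 60 mm in diameter and 15 mm high, 25 g, clear lid on top; origin at the centre of its underside, z up through the lid. Yellow-green agar with bright green streaks. Take it from above across its diameter; at the start there is at least 25 mm of free bench beside it toward the robot and away from it (along x). Same kind as green_b; the two may change places.
- green_b: A shut, taped plastic Petri dish, a disc 60 mm in diameter and 15 mm high, 25 g, clear lid on top; origin at the centre of its underside, z up through the lid. Yellow-green agar with bright green streaks. Take it from above across its diameter; at the start there is at least 25 mm of free bench beside it toward the robot and away from it (along x). Same kind as green_a.
- pink_a: A shut, taped plastic Petri dish, a disc 60 mm in diameter and 15 mm high, 25 g, clear lid on top; origin at the centre of its underside, z up through the lid. Pale pink agar with deep pink streaks. Take it from above across its diameter; at the start there is at least 25 mm of free bench beside it toward the robot and away from it (along x). Same kind as pink_b; the two may change places.
- pink_b: A shut, taped plastic Petri dish, a disc 60 mm in diameter and 15 mm high, 25 g, clear lid on top; origin at the centre of its underside, z up through the lid. Pale pink agar with deep pink streaks. Take it from above across its diameter; at the start there is at least 25 mm of free bench beside it toward the robot and away from it (along x). Same kind as pink_a.
- mouldy: A shut, taped plastic Petri dish, a disc 60 mm in diameter and 15 mm high, 25 g, clear lid on top; origin at the centre of its underside, z up through the lid. Brown agar with four dark grey-black patches of mould: the contaminated plate. Take it from above across its diameter; at the start there is at least 25 mm of free bench beside it toward the robot and away from it (along x).
- green_tray: The green plastic tray with a white paper liner, fixed to the bench: 138 mm (its x) by 172 mm (its y, the long way), 22 mm high, walls 4 mm, so 130 by 164 mm inside, room for two plates side by side along its y; small grips stick out 9 mm at the two ends. Origin at the centre of its underside; its inner floor is 4 mm above that.
- red_tray: The red plastic tray with a white paper liner, fixed to the bench: 138 mm (its x) by 172 mm (its y, the long way), 22 mm high, walls 4 mm, so 130 by 164 mm inside, room for two plates side by side along its y; small grips stick out 9 mm at the two ends. Origin at the centre of its underside; its inner floor is 4 mm above that.
- pan: The plain steel autoclave pan, fixed to the bench: 142 mm (its x) by 162 mm (its y), 40 mm high, walls 3 mm, so 136 by 156 mm inside; a rolled rim and two wire end handles stick out 5 and 15 mm. Origin at the centre of its underside; its inner floor is 3 mm above that.
- beaker: A small glass beaker, 53 mm across the rim, 70 mm high, 100 g, loose, with a little pale blue in it; origin at the centre of its underside. It is among the plates and is to be left where it is.
- torch: A black UV torch with two orange bands, lying, 114 mm long (its x, the lens at +x), 30 mm across, loose; origin under its middle, on the bench. It is among the plates and is to be left where it is.
Mind the look-alikes: they are no part of the job. What is shaped like the pan but purple is not meant.

How it is judged (in metres and radians):
On the way, in this order (a step that is already met when the one before it is completed fails the run):
1. the two green plates lie flat in the green tray and the two pink ones in the red tray, the mouldy plate still where it was (x of green_a in the frame of green_tray between -0.04 and 0.04 m and y of green_a in the frame of green_tray between -0.057 and 0.057 m and z of green_a in the frame of green_tray between 0.001 and 0.007 m and angle between each of green_a, green_b, pink_a, pink_b's own z axis and vertical below 0.08 rad and x of green_b in the frame of green_tray between -0.04 and 0.04 m and y of green_b in the frame of green_tray between -0.057 and 0.057 m and z of green_b in the frame of green_tray between 0.001 and 0.007 m and x of pink_a in the frame of red_tray between -0.04 and 0.04 m and y of pink_a in the frame of red_tray between -0.057 and 0.057 m and z of pink_a in the frame of red_tray between 0.001 and 0.007 m and x of pink_b in the frame of red_tray between -0.04 and 0.04 m and y of pink_b in the frame of red_tray between -0.057 and 0.057 m and z of pink_b in the frame of red_tray between 0.001 and 0.007 m and distance of mouldy from where it was at the start of the episode below 0.03 m), for 0.2 s.
2. the mouldy plate lies flat in the steel pan (x of mouldy in the frame of pan between -0.043 and 0.043 m and y of mouldy in the frame of pan between -0.053 and 0.053 m and z of mouldy in the frame of pan between 0 and 0.006 m and angle between mouldy's own z axis and vertical below 0.08 rad), for 0.2 s.
At the end, for the whole second after the job is handed in: Both green plates are in the green tray, both pink ones in the red tray and the mouldy one in the steel pan, each lid up, level within 0.08 rad, with its underside within 3 mm of the inner floor (not on another plate or a rim), and at rest (under 0.02 m/s) (all of step 2 and x of green_a in the frame of green_tray between -0.04 and 0.04 m and y of green_a in the frame of green_tray between -0.057 and 0.057 m and z of green_a in the frame of green_tray between 0.001 and 0.007 m and angle between each of green_a, green_b, pink_a, pink_b's own z axis and vertical below 0.08 rad and x of green_b in the frame of green_tray between -0.04 and 0.04 m and y of green_b in the frame of green_tray between -0.057 and 0.057 m and z of green_b in the frame of green_tray between 0.001 and 0.007 m and x of pink_a in the frame of red_tray between -0.04 and 0.04 m and y of pink_a in the frame of red_tray between -0.057 and 0.057 m and z of pink_a in the frame of red_tray between 0.001 and 0.007 m and x of pink_b in the frame of red_tray between -0.04 and 0.04 m and y of pink_b in the frame of red_tray between -0.057 and 0.057 m and z of pink_b in the frame of red_tray between 0.001 and 0.007 m and linear speed of each of green_a, green_b, pink_a, pink_b, mouldy below 0.02 m/s); the robot touches nothing.
It fails at once if the fingers touch the mouldy plate while any of the four good plates is not lying in its tray (contact force between the fingers and mouldy above 0.5 N and not ((x of green_a in the frame of green_tray between -0.04 and 0.04 m and y of green_a in the frame of green_tray between -0.057 and 0.057 m and z of green_a in the frame of green_tray between 0.001 and 0.007 m and angle between green_a's own z axis and vertical below 0.08 rad) and (x of green_b in the frame of green_tray between -0.04 and 0.04 m and y of green_b in the frame of green_tray between -0.057 and 0.057 m and z of green_b in the frame of green_tray between 0.001 and 0.007 m and angle between green_b's own z axis and vertical below 0.08 rad) and (x of pink_a in the frame of red_tray between -0.04 and 0.04 m and y of pink_a in the frame of red_tray between -0.057 and 0.057 m and z of pink_a in the frame of red_tray between 0.001 and 0.007 m and angle between pink_a's own z axis and vertical below 0.08 rad) and (x of pink_b in the frame of red_tray between -0.04 and 0.04 m and y of pink_b in the frame of red_tray between -0.057 and 0.057 m and z of pink_b in the frame of red_tray between 0.001 and 0.007 m and angle between pink_b's own z axis and vertical below 0.08 rad))).
It fails at once if the beaker is shifted by more than 20 mm or tipped (distance of beaker from where it was at the start of the episode above 0.02 m or angle between beaker's own z axis and vertical above 0.3 rad).
It fails at once if the torch is shifted by more than 20 mm (distance of torch from where it was at the start of the episode above 0.02 m).
It fails at once if a plate is dropped or flung: faster than 0.8 m/s while the fingers do not hold it (a fall of over 30 mm) ((linear speed of green_a above 0.8 m/s and contact force between the fingers and green_a below 0.2 N) or (linear speed of green_b above 0.8 m/s and contact force between the fingers and green_b below 0.2 N) or (linear speed of pink_a above 0.8 m/s and contact force between the fingers and pink_a below 0.2 N) or (linear speed of pink_b above 0.8 m/s and contact force between the fingers and pink_b below 0.2 N) or (linear speed of mouldy above 0.8 m/s and contact force between the fingers and mouldy below 0.2 N)).
It also fails if it takes over 118 s, if anything falls off the work surface, if the arm or the gripper's body presses on something with over 40 N, if the wrist force passes 120 N, or if a joint passes its speed limit or range.

### The arm

A 6-joint arm with a two-finger parallel gripper is mounted at the origin on the work surface. World frame = base frame: x ahead of the robot, y to its left, z up, the work surface at z = 0. Lengths are in mm, angles in rad, forces in N, time in s.
With the tool pointing down it reaches from about 350 to 875 mm from the base axis. Payload 4.2 kg.
Tool frame: the origin (TCP) lies at the very end of the fingers, on their centre line; the grasp point (between the pads) lies 19 mm behind it (arm.grip_point_offset is the distance from the TCP to the grasp point, in mm); z points along the fingers, y is the direction in which the jaws open and shut (so a half turn about z gives the same grasp; the last joint's range is limited). The gripper opens to 85 mm and grips with 20 to 120 N. Pads are 22 mm wide; open, the fingers measure 114 mm over their backs; the gripper's body (76 mm by 85 mm) begins 54 mm behind the grasp point. The pads swing forward as they close: fully open they stand 13 mm farther back than shut.
Start: joints at [1.496, 0.385, 0.008, 0, -1.194, -0.259], TCP at [204.74, 590.492, 231.312] pointing down, gripper open.
Joint ranges: [-3.14, 3.14], [-1.21, 2.06], [-1.07, 1.41], [-3.16, 2.05], [-2.99, -0.16], [-3.1, 3.1]. Speed limits (rad/s): [2.79, 2.79, 3.14, 3.14, 3.14, 3.14].

### API

Orientations are given as a unit quaternion [x, y, z, w].
In Python, from workcell import arm gives the robot as it stands. The module is installed in compiled form; this text tells all that it offers.
- The arm moves only by the tool apply_moves, never from a script. Its argument "series" is a list that holds one entry, the list of rows, each a list of 7 numbers: the shift along the world's x, y, z in cm, then the turn, a rotation vector about the world's x, y, z in degrees, then the gripper command: -1 is shut, 1 is fully open, values between are in proportion. A call has 1 to 12 rows; each row is the pose to reach, as a shift and turn from the pose measured when the call began; what a row does not reach only later rows make up. A row lasts 1/12 s, in which the tool goes at most 41.7 mm and 7.16 degrees, less where a joint would pass 70% of its speed; a pose out of reach is approached as far as the arm can. A call with a gripper value outside its range is refused whole. The fingers move at their own pace and stop on an object; the grip force is fixed at half the most. Time passes only in rows, so rows that repeat a pose let the fingers close. It gives the time, the measured TCP pose, the force and the opening at its end, in the units of the state.
- arm.observe(): the state, without advancing time (a new reading comes with each control period).
- arm.grab_frame(name): name is "side" or "top"; returns (picture, depth): 384x512x3 uint8, red, green, blue; 384x512 float32, mm along the optical axis (not along the pixel's ray), 0 where there is no reading.
- arm.camera_params(name): a dict with "K" (3x3 intrinsics, pixels), "pose" (4x4, takes a point from camera to world coordinates). Camera axes: x right, y down, z forward; pixel columns grow to the right and rows downward; lengths in mm; the calibration is good to about 2 mm. A picture is of the moment at which its call begins. camera_params takes no time and is no camera call.
- arm.job_done(): hands the job in, once; it reports no verdict.
The state is a dict: "t": time; "joints": joint angles; "qvel": joint speeds; "tau": joint torques, N m; "eef_pos": TCP position; "tcp_rot": TCP orientation; "wrist_force": force on the tool from outside, world axes, zero at the start; "ft_torque": the same for the moment, N m; "width": finger opening in mm.
Only numpy, scipy, OpenCV 4.12 (cv2) and the standard library are available. Lean on these libraries where they do the work, as an engineer would, in place of code of your own. Each camera call takes 0.05 s, during which the arm holds its last target. There are 200 camera calls.

## Working session

There is one attempt and no reset: what is moved stays moved. The work goes in short steps, Python scripts to look and compute and a tool call to move; the robot and the scene stay as the last step left them, time stands still between calls to the robot, and variables do not carry over. Pictures are saved under pics/ and viewed, on a budget of 14 in all, crops included, one or two more only if the job needs it, and the job is handed in when it is done.

Besides the shell and the picture viewer there is one more tool, called as a command line: name --argument value ..., lists and objects as JSON in quotes. apply_moves: Moves the arm, as the interface text tells. Its arguments: {"type":"object","properties":{"series":{"type":"array","items":{"type":"array","items":{"type":"array","items":{"type":"number"}}}}},"required":["series"]}

```bash
mkdir -p pics
python3 - <<'E'
from workcell import arm
import cv2,numpy as np
print(arm.observe())
for n in("top","side"):
    p,d=arm.grab_frame(n); np.savez(f"pics/{n}0.npz",p=p,d=d)
    cv2.imwrite(f"pics/{n}0.png",p[:,:,::-1]); c=arm.camera_params(n); print(n,c["K"],c["pose"].round(3),(d==0).mean())
E
```

```text
{'t': 0.0, 'joints': array([ 1.49558191e+00,  3.85562694e-01,  6.61576085e-03, -5.29721340e-04,
       -1.19399427e+00, -2.58608010e-01]), 'qvel': array([-0.00254149, -0.00044906,  0.00049002,  0.00063771, -0.00034565,
        0.00060944]), 'tau': array([ 9.68204768e-04, -3.92288840e+01,  1.88397628e+01,  4.18595999e+00,
       -4.70694155e-03,  5.11492971e-06]), 'eef_pos': array([204.56259756, 589.94976863, 230.20938133]), 'tcp_rot': array([ 9.86085796e-01, -1.66233545e-01, -1.46939553e-04,  1.09047247e-03]), 'wrist_force': array([-0.06581999, -0.51974825, -0.97428742]), 'ft_torque': array([-0.01518955,  0.02353868,  0.03046789]), 'width': 85.26595019918922}
top [[428.40297144   0.         254.73333095]
 [  0.         428.40297144 193.97113666]
 [  0.           0.           1.        ]] [[-2.100000e-02 -9.970000e-01  7.000000e-02  4.135780e+02]
 [-1.000000e+00  2.100000e-02  4.000000e-03 -9.633100e+01]
 [-6.000000e-03 -7.000000e-02 -9.980000e-01  1.407244e+03]
 [ 0.000000e+00  0.000000e+00  0.000000e+00  1.000000e+00]] 0.0038299560546875
side [[378.89632164   0.         256.07687162]
 [  0.         378.89632164 191.65002473]
 [  0.           0.           1.        ]] [[ 2.31000e-01 -7.01000e-01  6.75000e-01 -3.73471e+02]
 [-9.73000e-01 -1.68000e-01  1.59000e-01 -2.83767e+02]
 [ 2.00000e-03 -6.93000e-01 -7.20000e-01  9.98208e+02]
 [ 0.00000e+00  0.00000e+00  0.00000e+00  1.00000e+00]] 0.0040740966796875
```

View pics/top0.png

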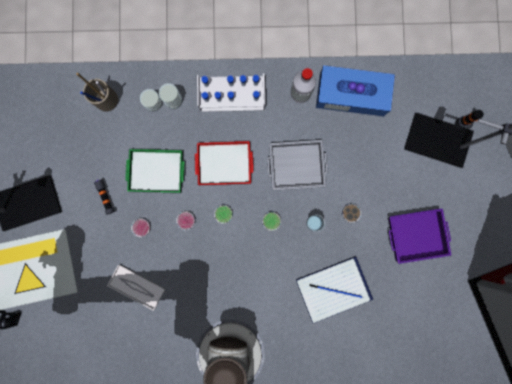

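View pics/side0.png

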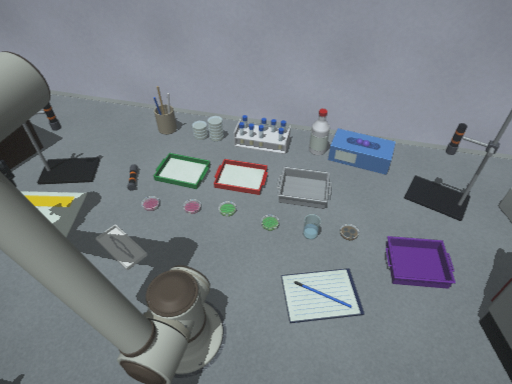

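The top view shows the plates in a row: pink at (140,228) and (185,220), green at (223,213) and (271,220), and the mouldy one at (351,212). The beaker is at (315,222) and the torch at (105,196). The green tray is at (155,170), the red tray at (224,163) and the steel pan at (297,163). The purple look-alike is at (420,235). The side view agrees.

```bash
cat > h.py <<'E'
import numpy as np,cv2
from workcell import arm
def cast(n,uv,z):
    c=arm.camera_params(n);K,T=c["K"],c["pose"]
    uv=np.atleast_2d(np.array(uv,float)); r=np.c_[(uv[:,0]-K[0,2])/K[0,0],(uv[:,1]-K[1,2])/K[1,1],np.ones(len(uv))]@T[:3,:3].T
    o=T[:3,3]; s=(z-o[2])/r[:,2]; return o+r*s[:,None]
def unproj(n,u,v,d):
    c=arm.camera_params(n);K,T=c["K"],c["pose"]
    p=np.array([(u-K[0,2])/K[0,0]*d,(v-K[1,2])/K[1,1]*d,d]); return (T[:3,:3]@p+T[:3,3:]*1) if p.ndim>1 else T[:3,:3]@p+T[:3,3]
E
python3 - <<'E'
from h import *
seeds={"top":{"pinkL":(140,228),"pinkR":(185,220),"greenL":(223,213),"greenR":(271,220),"mould":(351,212)},
"side":{"pinkL":(150,203),"pinkR":(192,206),"greenL":(228,208),"greenR":(270,222),"mould":(348,232)}}
for n in seeds:
    f=np.load(f"pics/{n}0.npz");p,d=f["p"],f["d"]; hsv=cv2.cvtColor(p,cv2.COLOR_RGB2HSV)
    for k,(u,v) in seeds[n].items():
        m=(hsv[...,1]>(75 if k!='mould' else 70)).astype(np.uint8)
        w=np.zeros_like(m); cv2.circle(w,(u,v),14,1,-1); m&=w
        m=cv2.morphologyEx(m,cv2.MORPH_CLOSE,np.ones((5,5)))
        nc,l,s,c=cv2.connectedComponentsWithStats(m); i=1+s[1:,4].argmax()
        h=cv2.convexHull(np.argwhere(l==i)[:,::-1].astype(np.int32)); e=cv2.minEnclosingCircle(h)
        print(n,k,c[i].round(1),s[i],"fit",np.round(e[0],1),round(e[1],1),"W",cast(n,c[i],10)[0].round(1),"depthpt",unproj(n,u,v,d[v,u]).round(1))
f=np.load("pics/top0.npz");p=f["p"]
cv2.imwrite("pics/crop0.png",cv2.resize(p[125:250,80:380,::-1],None,fx=2.6,fy=2.6,interpolation=cv2.INTER_CUBIC))
E
```

```text
top pinkL [141.3 227.7] [134 221  15  14 150] fit [141. 228.] 7.3 W [409.9 281.   10. ] depthpt [409.1 283.5  16.1]
top pinkR [185.5 221.1] [179 215  14  13 148] fit [185.3 220.8] 7.2 W [428.3 136.6  10. ] depthpt [432.  138.4   9.6]
top greenL [223.  213.6] [216 207  15  14 167] fit [223.  213.7] 7.3 W [450.2  14.   10. ] depthpt [452.1  13.9  11.7]
top greenR [270.9 220.4] [264 213  15  15 165] fit [270.8 220.4] 7.4 W [ 424.6 -141.6   10. ] depthpt [ 426.  -141.7   15.7]
top mould [351.  206.7] [350 206   3   3   7] fit [351.  206.8] 1.3 W [ 463.7 -403.5   10. ] depthpt [ 446.4 -401.4   16.6]
side pinkL [150.6 203.4] [144 199  13   9  74] fit [150.  202.5] 6.2 W [410.3 281.6  10. ] depthpt [405.4 280.   17.9]
side pinkR [191.7 206.5] [186 202  13   9  84] fit [192.  207.4] 6.2 W [430.2 136.3  10. ] depthpt [429.4 134.4  13.9]
side greenL [227.1 208.4] [220 204  15  12 110] fit [227.  208.5] 7.0 W [450.5  13.8  10. ] depthpt [448.8   9.8  14.9]
side greenR [269.4 222.4] [263 217  15  13 126] fit [269.8 222.2] 7.2 W [ 423.3 -142.1   10. ] depthpt [ 421.5 -144.3   14.9]Traceback (most recent call last):
  File "<stdin>", line 10, in <module>
ValueError: attempt to get argmax of an empty sequence
```

```bash
cat > trays.py <<'E'
from h import *
f=np.load("pics/top0.npz");p=f["p"]; hsv=cv2.cvtColor(p,cv2.COLOR_RGB2HSV).astype(int);H,S,V=hsv[...,0],hsv[...,1],hsv[...,2]
def big(m,box):
    x0,y0,x1,y1=box; w=np.zeros(m.shape,np.uint8); w[y0:y1,x0:x1]=m[y0:y1,x0:x1]
    nc,l,s,c=cv2.connectedComponentsWithStats(w); i=1+s[1:,4].argmax(); return (l==i),c[i]
def rect(m,z,k):
    q=np.argwhere(m)[:,::-1].astype(float); W=cast("top",q,z)[:,:2].astype(np.float32)
    r=cv2.minAreaRect(W); print(k,"centre",np.round(r[0],1),"size",np.round(r[1],1),"ang",round(r[2],2),"centroid",W.mean(0).round(1))
for k,b,h in(("green",(118,140,192,198),(S>90)&(H>40)&(H<90)),("red",(190,132,260,192),(S>90)&((H<10)|(H>170)))):
    m,_=big(h,b); rect(m,22,k+" rim")
    m,_=big((V>170)&(S<40),b); rect(m,4,k+" liner")
m,_=big((V>np.median(V[130:250,260:400])+25)&(S<50),(262,132,335,195)); rect(m,40,"pan")
b,_=big((V<75),(335,198,366,224)); print("mould dark",_ ,b.sum(),cast("top",_,15).round(1))
cv2.imwrite("pics/crop0.png",cv2.resize(p[125:250,80:380,::-1],None,fx=2.6,fy=2.6,interpolation=cv2.INTER_CUBIC))
print("med",np.median(V[225:250,330:370]),H[203:221,351],S[203:221,351],V[203:221,351]); print(S[212,338:366],V[212,338:366])
E
python3 trays.py
```

```text
green rim centre [595.8 233.6] size [190.1 140.5] ang 87.03 centroid [602.4 240. ]
green liner centre [596.7 235.9] size [156.3 122.9] ang 87.57 centroid [596.7 235.7]
red rim centre [616.2   7.2] size [189.2 141.1] ang 89.35 centroid [621.    7.9]
red liner centre [616.5   9.7] size [123.4 156.7] ang 0.66 centroid [616.8   9.6]
pan centre [ 601.8 -227.2] size [117.3 139.9] ang 2.66 centroid [ 601.6 -227.4]
mould dark [349.75 216.25] 8 [[ 432.7 -397.2   15. ]]
med 137.0 [113  17  14  15  13  14  17  17  13  14  15  13  15  90  90  15  17  14] [23 17 53 71 75 74 53 43 50 50 48 27  7  4  3 19 48 52] [102 104 116 118 116 114 101  96  92 101  95  86  75  72  74  81  95 117]
[33 31 30 33 29 35 68 73 61 49 45 42 56 50 39  7  7 10 27 53 65 44  2 22
 30 31 34 33] [138 133 134 122  97  95 112 112 104  94  90  98 101 101  91  78  74  77
  85 101 113 123 139 149 145 141 144 141]
```

View pics/crop0.png

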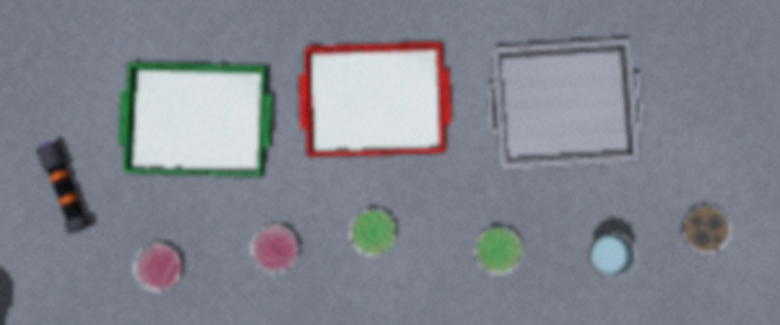

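apply_moves --series '[[[20.5,-30.9,-13,0,0,-70.9,1],[20.5,-30.9,-13,0,0,-70.9,1],[20.5,-30.9,-13,0,0,-70.9,1],[20.5,-30.9,-13,0,0,-70.9,1],[20.5,-30.9,-13,0,0,-70.9,1],[20.5,-30.9,-13,0,0,-70.9,1],[20.5,-30.9,-13,0,0,-70.9,1],[20.5,-30.9,-13,0,0,-70.9,1],[20.5,-30.9,-13,0,0,-70.9,1],[20.5,-30.9,-13,0,0,-70.9,1],[20.5,-30.9,-13,0,0,-70.9,1],[20.5,-30.9,-13,0,0,-70.9,1]]]'

```text
t: 1.1
eef_pos: [409.9, 279.9, 99.8]
tcp_rot: [-0.707, 0.708, 0.001, -0.001]
wrist_force: [-0.4, 1.6, 0.9]
width: 85.4
```

Run:
```python
from h import *
print(cast("top",(351.5,212.7),10).round(1))
from scipy.spatial.transform import Rotation as R
s=arm.observe(); print(s["eef_pos"].round(1),R.from_quat(s["tcp_rot"]).as_matrix().round(3),s["joints"].round(2))
```

```text
[[ 444.2 -404.4   10. ]]
[409.9 279.9  99.8] [[-0.001 -1.    -0.003]
 [-1.     0.001 -0.001]
 [ 0.001  0.003 -1.   ]] [ 0.93  0.31 -0.48 -0.   -0.78 -0.93]
```

apply_moves --series '[[[0,0.1,-3.5,0,0,0,1],[0,0.1,-6.5,0,0,0,1],[0,0.1,-8.5,0,0,0,1],[0,0.1,-9.5,0,0,0,1],[0,0.1,-9.9,0,0,0,1],[0,0.1,-9.9,0,0,0,1]]]'

```text
t: 1.6
eef_pos: [409.4, 281.9, 0.3]
tcp_rot: [0.708, -0.707, -0.0, 0.002]
wrist_force: [0.1, -0.2, -0.0]
width: 85.5
```

Run:
```python
from h import *
a,_=arm.grab_frame("top"); b,_=arm.grab_frame("side")
a=cv2.resize(a[190:265,90:190],None,fx=4,fy=4,interpolation=2); b=cv2.resize(b[160:235,100:200],None,fx=4,fy=4,interpolation=2)
cv2.imwrite("pics/grasp1.png",np.hstack([a,b])[:,:,::-1])
```

```text
(no output)
```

View pics/grasp1.png

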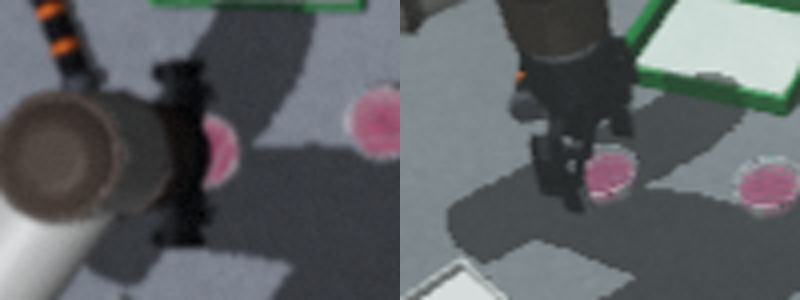

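The side crop shows the plate at about (608,172), between the near fingertip (575,205) and the far one (625,135). I'll close now and lift slightly to check.

apply_moves --series '[[[0,0,0,0,0,0,-1],[0,0,0,0,0,0,-1],[0,0,0,0,0,0,-1],[0,0,0,0,0,0,-1],[0,0,0,0,0,0,-1],[0,0,0,0,0,0,-1],[0,0,0,0,0,0,-1],[0,0,0.5,0,0,0,-1],[0,0,1,0,0,0,-1],[0,0,1.5,0,0,0,-1],[0,0,2,0,0,0,-1],[0,0,2,0,0,0,-1]]]'

```text
t: 2.7
eef_pos: [410.7, 282.8, 22.9]
tcp_rot: [0.707, -0.707, -0.001, -0.001]
wrist_force: [-0.5, 0.3, -0.1]
width: 57.1
```

Run:
```python
from h import *
b,_=arm.grab_frame("side")
b=cv2.resize(b[160:235,100:200],None,fx=5,fy=5,interpolation=2)
cv2.imwrite("pics/grasp2.png",b[:,:,::-1])
```

```text
(no output)
```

View pics/grasp2.png

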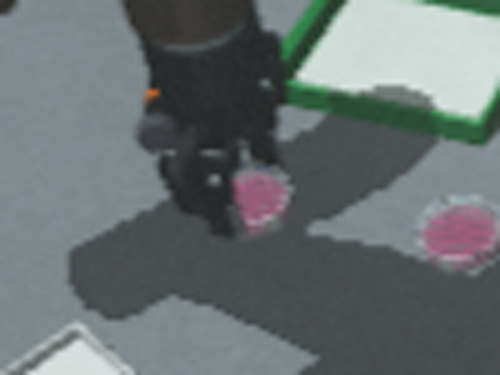

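```bash
cat >> h.py <<'E'
def blob3d(n,kind,near,rad=45,zr=(5,60)):
    p,d=arm.grab_frame(n); hsv=cv2.cvtColor(p,cv2.COLOR_RGB2HSV).astype(int);H,S=hsv[...,0],hsv[...,1]
    m=(S>75)&(((H>150)&(H<178)) if kind=="pink" else ((H>40)&(H<80)))&(d>0)
    v,u=np.nonzero(m); X=unproj(n,u,v,d[v,u]).T
    k=(np.hypot(X[:,0]-near[0],X[:,1]-near[1])<rad)&(X[:,2]>zr[0])&(X[:,2]<zr[1]); X=X[k]
    print(n,kind,len(X),"min",X.min(0).round(1),"max",X.max(0).round(1),"mean",X.mean(0).round(1),"zmed",np.median(X[:,2]).round(1)); 
    A=np.c_[X-X.mean(0)]; nrm=np.linalg.svd(A,full_matrices=False)[2][2]; print("  normal",nrm.round(2))
    return X,(u[k],v[k])
E
python3 - <<'E'
from h import *
print(arm.observe()["eef_pos"],arm.observe()["width"])
for n in("top","side"): blob3d(n,"pink",(410,282)); blob3d(n,"pink",(428,137))
E
```

```text
[410.4457211  282.61719686  22.33449715] 57.25774827588037
top pink 75 min [386.6 258.1  22.3] max [431.4 282.5  39.3] mean [408.2 270.4  33.1] zmed 33.0
  normal [-0.   -0.11 -0.99]
top pink 145 min [409.  114.3   8.2] max [448.4 158.2  22.7] mean [428.  135.8  14.5] zmed 14.4
  normal [ 0.02 -0.    1.  ]
side pink 49 min [377.6 259.8  29.2] max [425.2 286.8  50.9] mean [407.5 272.4  34.2] zmed 34.0
  normal [-0.12  0.   -0.99]
side pink 73 min [407.5 113.5  11.5] max [449.4 157.3  22.2] mean [424.8 134.3  16.3] zmed 16.1
  normal [0.06 0.02 1.  ]
```

apply_moves --series '[[[0,0,3,0,0,0,-1],[1,-1,6,0,0,0,-1],[3,-3.4,7,0,0,0,-1],[5.3,-6,7,0,0,0,-1],[7.6,-8.6,7,0,0,0,-1],[9.9,-11.2,7,0,0,0,-1],[12.2,-13.9,7,0,0,0,-1],[14.5,-16.5,7,0,0,0,-1],[16.8,-19.2,7,0,0,0,-1],[19,-21.6,7,0,0,0,-1],[20.3,-23,7,0,0,0,-1],[20.6,-23.3,7,0,0,0,-1]]]'

```text
t: 3.95
eef_pos: [617.6, 46.3, 90.4]
tcp_rot: [-0.706, 0.708, 0.001, -0.001]
wrist_force: [0.6, 0.2, -1.1]
width: 57.4
```

Run:
```python
from h import *
s=arm.observe();print(s["eef_pos"],s["width"],s["tcp_rot"],s["wrist_force"])
for n in("top","side"): blob3d(n,"pink",(616,48),45,(70,130))
```

```text
[617.62654133  46.32601149  90.38298664] 57.38950393268315 [-7.05921336e-01  7.08289205e-01  5.00921362e-04 -1.10436969e-03] [ 0.6272079   0.2250672  -1.09361621]
top pink 20 min [597.7  22.5  96.6] max [616.7  35.5 106.1] mean [606.8  29.8 101. ] zmed 101.2
  normal [-0.34 -0.6  -0.72]
side pink 23 min [590.7  25.5  98.7] max [630.2  66.2 118. ] mean [612.6  35.6 102.6] zmed 102.0
  normal [-0.18 -0.06 -0.98]
```

apply_moves --series '[[[-0.1,0.1,-2.5,0,0,0,-1],[-0.1,0.1,-5,0,0,0,-1],[-0.1,0.1,-6.8,0,0,0,-1],[-0.1,0.1,-7.7,0,0,0,-1],[-0.1,0.1,-8.0,0,0,0,-1],[-0.1,0.1,-8.1,0,0,0,-1],[-0.1,0.1,-8.1,0,0,0,-1]]]'

```text
t: 4.63
eef_pos: [615.4, 49.8, 10.3]
tcp_rot: [-0.707, 0.707, 0.001, -0.001]
wrist_force: [0.1, 0.0, 0.8]
width: 57.1
```

apply_moves --series '[[[0,0,-0.1,0,0,0,-1],[0,0,-0.15,0,0,0,-1],[0,0,-0.15,0,0,0,-1]]]'

```text
t: 4.88
eef_pos: [615.9, 50.1, 9.7]
tcp_rot: [-0.707, 0.707, 0.0, -0.0]
wrist_force: [0.1, -0.3, -0.2]
width: 57.1
```

apply_moves --series '[[[0,-0.2,-0.1,0,0,0,-1],[0,-0.2,-0.2,0,0,0,-1],[0,-0.2,-0.25,0,0,0,-1],[0,-0.2,-0.25,0,0,0,-1]]]'

```text
t: 5.22
eef_pos: [616.0, 47.9, 7.6]
tcp_rot: [-0.707, 0.707, 0.0, 0.0]
wrist_force: [-1.8, -0.1, 2.3]
width: 57.2
```

apply_moves --series '[[[0,0,-0.1,0,0,0,-1],[0,0,-0.15,0,0,0,-1],[0,0,-0.15,0,0,0,-1]]]'

```text
t: 5.47
eef_pos: [616.0, 47.8, 7.5]
tcp_rot: [-0.707, 0.707, -0.0, -0.0]
wrist_force: [-3.7, -0.0, 8.9]
width: 57.0
```

Contact comes at TCP z≈7.5, so the plate hangs about 3.5 mm below the TCP. Releasing it and going up.

apply_moves --series '[[[0,0,0,0,0,0,0.7],[0,0,0,0,0,0,0.8],[0,0,0,0,0,0,0.8],[0,0,0.2,0,0,0,0.8],[0,0,1,0,0,0,0.8],[0,0,3,0,0,0,0.8],[0,0,6,0,0,0,1],[-4.7,2.2,9,0,0,0,1],[-9.4,4.5,9,0,0,0,1],[-14.1,6.7,9,0,0,0,1],[-18.8,8.9,9,0,0,0,1],[-18.8,8.9,9,0,0,0,1]]]'

```text
t: 6.47
eef_pos: [431.8, 134.9, 98.1]
tcp_rot: [-0.707, 0.707, -0.0, 0.001]
wrist_force: [-0.3, 1.3, -0.6]
width: 85.5
```

Run:
```python
from h import *
for n in("top","side"): blob3d(n,"pink",(616,48),45,(0,60))
b,_=arm.grab_frame("side"); cv2.imwrite("pics/p1.png",cv2.resize(b[140:240,120:320,::-1],None,fx=3.5,fy=3.5,interpolation=2))
```

```text
top pink 137 min [592.6  23.7  12.2] max [636.   66.7  25.9] mean [612.7  45.8  18.5] zmed 18.5
  normal [-0.01  0.01  1.  ]
side pink 52 min [588.8  24.5  15.5] max [629.1  65.8  24.6] mean [610.   43.9  19.6] zmed 19.6
  normal [-0.08 -0.02 -1.  ]
```

View pics/p1.png

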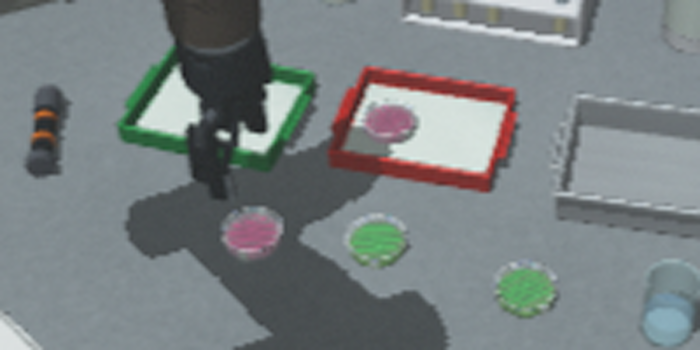

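The side crop shows the first pink plate flat at the left end of the red tray, at (390,121) in the crop, and everything else is undisturbed. Next is the second pink plate.

apply_moves --series '[[[-0.2,0.15,-3.5,0,0,0,1],[-0.2,0.15,-6.5,0,0,0,1],[-0.2,0.15,-8.5,0,0,0,1],[-0.2,0.15,-9.5,0,0,0,1],[-0.2,0.15,-9.8,0,0,0,1],[-0.2,0.15,-9.8,0,0,0,1],[-0.2,0.15,-9.8,0,0,0,1]]]'

```text
t: 7.2
eef_pos: [430.3, 137.1, 0.8]
tcp_rot: [0.708, -0.706, 0.0, -0.001]
wrist_force: [1.1, -0.4, 0.4]
width: 85.1
```

apply_moves --series '[[[0,0,0,0,0,0,-1],[0,0,0,0,0,0,-1],[0,0,0,0,0,0,-1],[0,0,0,0,0,0,-1],[0,0,0,0,0,0,-1],[0,0,0,0,0,0,-1],[0,0,0,0,0,0,-1],[0,0,0.5,0,0,0,-1],[0,0,1.5,0,0,0,-1],[0,0,3,0,0,0,-1],[0,0,6,0,0,0,-1],[0,0,9,0,0,0,-1]]]'

```text
t: 8.2
eef_pos: [429.5, 136.5, 91.7]
tcp_rot: [0.708, -0.706, 0.0, -0.0]
wrist_force: [0.6, 1.1, -0.6]
width: 57.1
```

apply_moves --series '[[[1,-0.9,0,0,0,0,-1],[3,-2.7,0,0,0,0,-1],[5,-4.5,0,0,0,0,-1],[7,-6.2,0,0,0,0,-1],[9,-8,0,0,0,0,-1],[11,-9.8,0,0,0,0,-1],[13,-11.6,0,0,0,0,-1],[15,-13.4,0,0,0,0,-1],[17,-15.2,0,0,0,0,-1],[18.3,-16.3,0,0,0,0,-1],[18.7,-16.7,0,0,0,0,-1],[18.7,-16.7,0,0,0,0,-1]]]'

```text
t: 9.2
eef_pos: [616.9, -31.4, 91.6]
tcp_rot: [0.708, -0.706, 0.0, -0.0]
wrist_force: [-0.5, 0.1, -1.1]
width: 57.0
```

Run:
```python
from h import *
s=arm.observe();print(s["eef_pos"],s["width"])
for n in("top","side"): blob3d(n,"pink",(616,-30),45,(70,130))
```

```text
[616.87798477 -31.4338047   91.61497932] 56.97954597570873
top pink 2 min [598.7 -47.8 100.4] max [602.1 -47.8 102.8] mean [600.4 -47.8 101.6] zmed 101.6Traceback (most recent call last):
  File "<stdin>", line 3, in <module>
  File "h.py", line 16, in blob3d
    A=np.c_[X-X.mean(0)]; nrm=np.linalg.svd(A,full_matrices=False)[2][2]; print("  normal",nrm.round(2))
                              ~~~~~~~~~~~~~~~~~~~~~~~~~~~~~~~~~~~~~~~^^^
IndexError: index 2 is out of bounds for axis 0 with size 2
```

Held, at the same offset (about +10 mm). Lowering until it touches.

apply_moves --series '[[[0,0,-2.5,0,0,0,-1],[0,0,-5,0,0,0,-1],[0,0,-6.8,0,0,0,-1],[0,0,-7.8,0,0,0,-1],[0,0,-8.1,0,0,0,-1],[0,0,-8.2,0,0,0,-1],[0,0,-8.3,0,0,0,-1],[0,0,-8.3,0,0,0,-1]]]'

```text
t: 9.92
eef_pos: [616.7, -30.4, 9.8]
tcp_rot: [0.708, -0.706, 0.0, -0.001]
wrist_force: [0.7, 0.9, 1.0]
width: 57.4
```

apply_moves --series '[[[0,0,-0.1,0,0,0,-1],[0,0,-0.15,0,0,0,-1],[0,0,-0.15,0,0,0,-1]]]'

```text
t: 10.17
eef_pos: [617.1, -30.3, 8.9]
tcp_rot: [0.708, -0.706, 0.001, -0.001]
wrist_force: [0.1, -0.3, -0.8]
width: 57.3
```

apply_moves --series '[[[0,0,-0.1,0,0,0,-1],[0,0,-0.2,0,0,0,-1],[0,0,-0.2,0,0,0,-1]]]'

```text
t: 10.42
eef_pos: [616.9, -30.4, 6.7]
tcp_rot: [0.708, -0.706, 0.001, -0.001]
wrist_force: [-0.5, 0.4, -0.2]
width: 57.4
```

apply_moves --series '[[[0,0,0,0,0,0,-1],[0,0,-0.1,0,0,0,-1],[0,0,-0.1,0,0,0,-1]]]'

```text
t: 10.67
eef_pos: [616.9, -30.4, 6.6]
tcp_rot: [0.708, -0.706, 0.001, -0.001]
wrist_force: [-1.6, 0.4, 4.9]
width: 57.2
```

Touching down (4.9 N). I'll release and go to greenL at (450,14).

apply_moves --series '[[[0,0,0,0,0,0,0.7],[0,0,0,0,0,0,0.8],[0,0,0,0,0,0,0.8],[0,0,0.2,0,0,0,0.8],[0,0,1,0,0,0,0.8],[0,0,3,0,0,0,0.8],[0,0,6,0,0,0,1],[-4,1.1,9,0,0,0,1],[-8,2.1,9,0,0,0,1],[-12,3.2,9,0,0,0,1],[-16.6,4.4,9,0,0,0,1],[-16.6,4.4,9,0,0,0,1]]]'

```text
t: 11.67
eef_pos: [444.9, 13.1, 96.8]
tcp_rot: [0.708, -0.706, -0.001, 0.0]
wrist_force: [-0.0, -0.3, 0.1]
width: 85.3
```

Run:
```python
from h import *
print(arm.observe()["eef_pos"])
for n in("top","side"): 
  blob3d(n,"pink",(616,48),38,(0,60));blob3d(n,"pink",(616,-30),38,(0,60));blob3d(n,"green",(450,14),40,(0,60))
```

```text
[444.93351546  13.11551399  96.81468338]
top pink 136 min [592.9  23.6  12. ] max [636.3  67.1  24.3] mean [612.6  45.4  18.4] zmed 18.2
  normal [ 0.03 -0.01  1.  ]
top pink 140 min [594.  -51.4  10. ] max [631.7  -8.9  25.3] mean [613.1 -31.1  17.8] zmed 17.9
  normal [-0.01 -0.04 -1.  ]Traceback (most recent call last):
  File "<stdin>", line 4, in <module>
  File "h.py", line 15, in blob3d
    print(n,kind,len(X),"min",X.min(0).round(1),"max",X.max(0).round(1),"mean",X.mean(0).round(1),"zmed",np.median(X[:,2]).round(1));
                              ~~~~~^^^
    return umr_minimum(a, axis, None, out, keepdims, initial, where)
ValueError: zero-size array to reduction operation minimum which has no identity
```

Both pink plates are level and their tops sit at tray-floor height. Picking greenL.

apply_moves --series '[[[0.5,0.1,-3.5,0,0,0,1],[0.5,0.1,-6.5,0,0,0,1],[0.5,0.1,-8.5,0,0,0,1],[0.5,0.1,-9.3,0,0,0,1],[0.5,0.1,-9.7,0,0,0,1],[0.5,0.1,-9.7,0,0,0,1],[0.5,0.1,-9.7,0,0,0,1]]]'

```text
t: 12.4
eef_pos: [457.2, 15.2, 1.5]
tcp_rot: [0.709, -0.705, 0.002, -0.003]
wrist_force: [-1.1, 0.6, 1.2]
width: 85.2
```

apply_moves --series '[[[0,0,0,0,0,0,-1],[0,0,0,0,0,0,-1],[0,0,0,0,0,0,-1],[0,0,0,0,0,0,-1],[0,0,0,0,0,0,-1],[0,0,0,0,0,0,-1],[0,0,0,0,0,0,-1],[0,0,0.5,0,0,0,-1],[0,0,1.5,0,0,0,-1],[0,0,3,0,0,0,-1],[0,0,6,0,0,0,-1],[0,0,9,0,0,0,-1]]]'

```text
t: 13.4
eef_pos: [456.3, 14.9, 92.3]
tcp_rot: [0.709, -0.705, 0.001, -0.002]
wrist_force: [1.0, 0.7, -0.5]
width: 56.9
```

apply_moves --series '[[[0.7,1.2,0,0,0,0,-1],[2.1,3.8,0,0,0,0,-1],[3.5,6.5,0,0,0,0,-1],[4.9,9.1,0,0,0,0,-1],[6.4,11.8,0,0,0,0,-1],[7.8,14.4,0,0,0,0,-1],[9.3,17,0,0,0,0,-1],[10.7,19.7,0,0,0,0,-1],[12.1,22.3,0,0,0,0,-1],[13.5,24.9,0,0,0,0,-1],[14.1,25.9,0,0,0,0,-1],[14.1,25.9,0,0,0,0,-1]]]'

```text
t: 14.4
eef_pos: [598.4, 276.7, 92.0]
tcp_rot: [0.71, -0.704, 0.002, -0.003]
wrist_force: [-0.2, -0.5, -0.5]
width: 57.3
```

Run:
```python
from h import *
s=arm.observe();print(s["eef_pos"],s["tcp_rot"].round(4))
blob3d("side","green",(597,274),45,(70,130));blob3d("top","green",(597,274),45,(70,130))
```

```text
[598.44421313 276.72468511  91.99650458] [ 0.7097 -0.7045  0.0015 -0.0028]
side green 59 min [569.1 244.8  91.1] max [619.4 283.6 116.5] mean [594.6 263.1 102.6] zmed 103.7
  normal [-0.03  0.28 -0.96]
top green 105 min [568.8 248.7  95.3] max [618.3 278.7 127. ] mean [595.7 263.  103.6] zmed 103.4
  normal [-0.09 -0.09 -0.99]
```

apply_moves --series '[[[-0.1,0,-2.5,0,0,0,-1],[-0.1,0,-5,0,0,0,-1],[-0.1,0,-6.8,0,0,0,-1],[-0.1,0,-7.8,0,0,0,-1],[-0.1,0,-8.1,0,0,0,-1],[-0.1,0,-8.2,0,0,0,-1],[-0.1,0,-8.3,0,0,0,-1],[-0.1,0,-8.3,0,0,0,-1]]]'

```text
t: 15.17
eef_pos: [596.4, 274.3, 10.2]
tcp_rot: [0.709, -0.705, 0.001, -0.002]
wrist_force: [-0.0, -0.3, -0.3]
width: 57.1
```

apply_moves --series '[[[0,0,-0.1,0,0,0,-1],[0,0,-0.2,0,0,0,-1],[0,0,-0.2,0,0,0,-1]]]'

```text
t: 15.42
eef_pos: [596.6, 274.5, 8.8]
tcp_rot: [0.709, -0.705, 0.001, -0.003]
wrist_force: [-0.3, -0.2, -0.8]
width: 56.7
```

apply_moves --series '[[[0,0,-0.05,0,0,0,-1],[0,0,-0.1,0,0,0,-1],[0,0,-0.1,0,0,0,-1]]]'

```text
t: 15.67
eef_pos: [596.6, 274.5, 7.7]
tcp_rot: [0.709, -0.705, 0.001, -0.003]
wrist_force: [-0.8, -0.4, 0.8]
width: 56.9
```

apply_moves --series '[[[0,0,-0.05,0,0,0,-1],[0,0,-0.1,0,0,0,-1],[0,0,-0.1,0,0,0,-1]]]'

```text
t: 15.92
eef_pos: [596.6, 274.5, 7.4]
tcp_rot: [0.709, -0.705, 0.001, -0.003]
wrist_force: [-2.1, 0.1, 3.4]
width: 57.0
```

apply_moves --series '[[[0,0,0,0,0,0,0.7],[0,0,0,0,0,0,0.8],[0,0,0,0,0,0,0.8],[0,0,0.2,0,0,0,0.8],[0,0,1,0,0,0,0.8],[0,0,3,0,0,0,0.8],[0,0,6,0,0,0,1],[-1.5,-3,9,0,0,0,1],[-3,-6.5,9,0,0,0,1],[-4.5,-10,9,0,0,0,1],[-5.5,-13,9,0,0,0,1],[-5.5,-13,9,0,0,0,1]]]'

```text
t: 16.92
eef_pos: [538.5, 139.9, 98.2]
tcp_rot: [0.708, -0.707, 0.001, -0.002]
wrist_force: [0.5, 0.5, -0.5]
width: 85.6
```

apply_moves --series '[[[-1,-2.5,0,0,0,0,1],[-2.3,-5.5,0,0,0,0,1],[-3.7,-9,0,0,0,0,1],[-5.1,-12.5,0,0,0,0,1],[-6.5,-16,0,0,0,0,1],[-8,-19.5,0,0,0,0,1],[-9.4,-23,0,0,0,0,1],[-10.7,-26,0,0,0,0,1],[-11.7,-28.6,0,0,0,0,1],[-11.7,-28.6,0,0,0,0,1]]]'

```text
t: 17.75
eef_pos: [419.5, -149.0, 98.6]
tcp_rot: [-0.706, 0.708, -0.001, 0.002]
wrist_force: [-0.4, 0.6, -0.3]
width: 85.3
```

Run:
```python
from h import *
s=arm.observe();print(s["eef_pos"],s["tcp_rot"].round(4))
for n in("top","side"): blob3d(n,"green",(597,274),36,(8,30))
blob3d("side","green",(424,-141),36,(8,30))
```

```text
[ 419.51699273 -148.96535008   98.63916883] [-7.058e-01  7.084e-01 -6.000e-04  1.700e-03]
top green 162 min [574.5 249.1  10.5] max [618.3 293.6  27. ] mean [596.1 271.   17.9] zmed 18.1
  normal [0.01 0.04 1.  ]
side green 77 min [567.5 246.6  12.7] max [614.7 291.9  24.7] mean [590.1 268.9  19.4] zmed 19.3
  normal [-0.04 -0.01  1.  ]
side green 113 min [ 394.9 -166.9   11.1] max [ 443.8 -119.8   21. ] mean [ 421.  -142.3   15.8] zmed 15.7
  normal [-0.02  0.01 -1.  ]
```

apply_moves --series '[[[0.3,0.4,-2,0,0,0,1],[0.3,0.4,-4,0,0,0,1],[0.3,0.4,-5,0,0,0,1],[0.3,0.4,-5,0,0,0,1],[0.3,0.4,-5,0,0,0,1]]]'

```text
t: 18.32
eef_pos: [425.7, -141.5, 48.7]
tcp_rot: [0.708, -0.706, 0.001, -0.002]
wrist_force: [0.3, 0.8, 0.1]
width: 85.6
```

apply_moves --series '[[[-0.1,0,-2.5,0,0,0,1],[-0.1,0,-4,0,0,0,1],[-0.1,0,-4.8,0,0,0,1],[-0.1,0,-4.8,0,0,0,1],[-0.1,0,-4.8,0,0,0,1]]]'

```text
t: 18.73
eef_pos: [425.5, -141.2, 1.2]
tcp_rot: [0.708, -0.706, 0.002, -0.002]
wrist_force: [0.5, 0.8, 0.0]
width: 85.7
```

apply_moves --series '[[[0,0,0,0,0,0,-1],[0,0,0,0,0,0,-1],[0,0,0,0,0,0,-1],[0,0,0,0,0,0,-1],[0,0,0,0,0,0,-1],[0,0,0,0,0,0,-1],[0,0,0,0,0,0,-1],[0,0,0.5,0,0,0,-1],[0,0,1.5,0,0,0,-1],[0,0,3,0,0,0,-1],[0,0,6,0,0,0,-1],[0,0,9,0,0,0,-1]]]'

```text
t: 19.73
eef_pos: [424.6, -141.3, 92.2]
tcp_rot: [0.708, -0.706, 0.001, -0.002]
wrist_force: [2.2, 0.3, -0.3]
width: 57.3
```

apply_moves --series '[[[0.6,1.2,0,0,0,0,-1],[1.9,3.8,0,0,0,0,-1],[3.4,6.8,0,0,0,0,-1],[5,9.8,0,0,0,0,-1],[6.5,12.9,0,0,0,0,-1],[8.1,16,0,0,0,0,-1],[9.6,19,0,0,0,0,-1],[11.2,22.1,0,0,0,0,-1],[12.7,25.1,0,0,0,0,-1],[14.3,28.2,0,0,0,0,-1],[15.7,31,0,0,0,0,-1],[16.6,32.8,0,0,0,0,-1]]]'

```text
t: 20.73
eef_pos: [591.9, 189.5, 92.8]
tcp_rot: [0.709, -0.705, 0.001, -0.002]
wrist_force: [0.0, -0.4, -0.2]
width: 57.1
```

apply_moves --series '[[[0,0,0,0,0,0,-1],[0,0,0,0,0,0,-1],[0,0,0,0,0,0,-1]]]'

```text
t: 20.98
eef_pos: [591.2, 188.9, 92.8]
tcp_rot: [0.709, -0.705, 0.001, -0.002]
wrist_force: [0.2, -0.9, -0.5]
width: 57.4
```

Run:
```python
from h import *
s=arm.observe();print(s["eef_pos"],s["tcp_rot"].round(4))
blob3d("side","green",(595,195),36,(80,130));blob3d("top","green",(595,195),36,(80,130))
```

```text
[591.1822872  188.89195483  92.83123169] [ 0.7088 -0.7054  0.0009 -0.0021]
side green 47 min [568.5 162.5  93.8] max [608.9 196.  109.8] mean [590.7 177.4 104.7] zmed 104.8
  normal [ 0.08 -0.09 -0.99]
top green 65 min [566.8 163.7  98.5] max [609.6 183.6 110. ] mean [587.1 173.3 104.5] zmed 104.7
  normal [-0.04 -0.08 -1.  ]
```

apply_moves --series '[[[0.4,0.8,-2.5,0,0,0,-1],[0.4,0.8,-5,0,0,0,-1],[0.4,0.8,-6.8,0,0,0,-1],[0.4,0.8,-7.8,0,0,0,-1],[0.4,0.8,-8.2,0,0,0,-1],[0.4,0.8,-8.3,0,0,0,-1],[0.4,0.8,-8.3,0,0,0,-1],[0.4,0.8,-8.4,0,0,0,-1],[0.4,0.8,-8.4,0,0,0,-1]]]'

```text
t: 21.83
eef_pos: [595.8, 196.5, 10.1]
tcp_rot: [0.709, -0.706, 0.001, -0.003]
wrist_force: [0.3, 0.6, -0.3]
width: 57.0
```

apply_moves --series '[[[0,0,-0.05,0,0,0,-1],[0,0,-0.1,0,0,0,-1],[0,0,-0.1,0,0,0,-1]]]'

```text
t: 22.08
eef_pos: [596.0, 196.7, 9.6]
tcp_rot: [0.709, -0.706, 0.001, -0.004]
wrist_force: [1.1, 0.1, -0.6]
width: 57.2
```

apply_moves --series '[[[0,0,-0.05,0,0,0,-1],[0,0,-0.1,0,0,0,-1],[0,0,-0.1,0,0,0,-1]]]'

```text
t: 22.33
eef_pos: [596.0, 196.7, 8.5]
tcp_rot: [0.709, -0.706, 0.001, -0.004]
wrist_force: [-0.4, 0.4, 0.4]
width: 57.2
```

apply_moves --series '[[[0,0,-0.05,0,0,0,-1],[0,0,-0.1,0,0,0,-1],[0,0,-0.1,0,0,0,-1]]]'

```text
t: 22.58
eef_pos: [595.8, 196.7, 7.2]
tcp_rot: [0.709, -0.706, 0.001, -0.003]
wrist_force: [-0.1, -0.1, -0.1]
width: 57.2
```

apply_moves --series '[[[0,0,-0.05,0,0,0,-1],[0,0,-0.1,0,0,0,-1],[0,0,-0.1,0,0,0,-1]]]'

```text
t: 22.83
eef_pos: [595.9, 196.7, 7.0]
tcp_rot: [0.709, -0.706, 0.001, -0.003]
wrist_force: [-1.5, -0.7, 3.6]
width: 57.2
```

apply_moves --series '[[[0,0,0,0,0,0,0.7],[0,0,0,0,0,0,0.8],[0,0,0,0,0,0,0.8],[0,0,0.2,0,0,0,0.8],[0,0,1,0,0,0,0.8],[0,0,3,0,0,0,0.8],[0,0,6,0,0,0,1],[-1.5,-3,9,0,0,0,1],[-3,-6.5,11,0,0,0,1],[-5,-10,13,0,0,0,1],[-7,-13,14,0,0,0,1],[-9,-16,14,0,0,0,1]]]'

```text
t: 23.83
eef_pos: [506.8, 35.9, 150.5]
tcp_rot: [0.709, -0.705, 0.003, -0.006]
wrist_force: [0.8, 0.0, -0.1]
width: 86.0
```

apply_moves --series '[[[-0.5,-2.5,0,0,0,0,1],[-1,-6,0,0,0,0,1],[-1.5,-10,0,0,0,0,1],[-2,-14,0,0,0,0,1],[-2.5,-18,0,0,0,0,1],[-3,-21,0,0,0,0,1],[-3,-22,0,0,0,0,1],[-3,-22,0,0,0,0,1]]]'

```text
t: 24.5
eef_pos: [476.5, -186.2, 151.0]
tcp_rot: [0.708, -0.707, 0.004, -0.007]
wrist_force: [1.2, 0.5, -0.2]
width: 85.6
```

```bash
cat > chk.py <<'E'
from h import *
s=arm.observe();print(s["t"],s["eef_pos"],s["tcp_rot"].round(4))
for k,q in(("green",(596,271)),("green",(595,195)),("pink",(613,45)),("pink",(613,-31))): blob3d("top",k,q,30,(8,32))
p,d=arm.grab_frame("top");b,_=arm.grab_frame("side")
np.savez("pics/last.npz",p=p,d=d,b=b)
cv2.imwrite("pics/chk%d.png"%(s["t"]*10),np.vstack([cv2.resize(p[125:250,80:380],None,fx=2.2,fy=2.2,interpolation=2),cv2.resize(b[135:270,90:390],None,fx=2.2,fy=2.2,interpolation=2)])[:,:,::-1])
E
python3 chk.py; ls pics/chk*
```

```text
24.5 [ 476.50382054 -186.2342597   151.02180691] [ 0.7077 -0.7065  0.0035 -0.0065]
top green 162 min [573.8 249.2  11.7] max [618.1 292.8  28.1] mean [595.9 271.   18.5] zmed 18.4
  normal [-0.02 -0.01 -1.  ]
top green 159 min [572.7 171.4  11.5] max [616.4 217.3  26.8] mean [595.1 194.4  18.4] zmed 18.5
  normal [ 0.    0.01 -1.  ]
top pink 139 min [592.5  23.6  12.2] max [636.2  66.2  26.1] mean [613.2  45.3  17.9] zmed 17.8
  normal [-0.01  0.03 -1.  ]
top pink 140 min [593.8 -51.5  11.3] max [631.4  -8.7  25.2] mean [612.9 -31.4  18.4] zmed 18.4
  normal [0.06 0.01 1.  ]
pics/chk245.png
```

View pics/chk245.png

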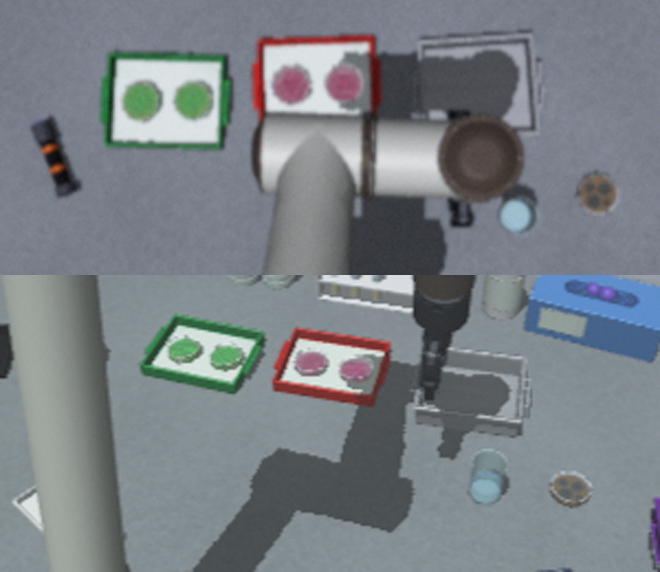

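All four plates are flat, two in each tray. The mouldy plate, beaker and torch are where they were. Next I'll refine the positions of the mouldy plate and the pan.

Run:
```python
from h import *
print(cast("top",(351.6,212.9),10).round(1),cast("side",(348.9,231.9),10).round(1))
c=np.array([(495,43),(632,38),(637,160),(503,165)])/2.6+[80,125]
q=cast("top",c,40);print(q.round(1),q.mean(0).round(1))
for n,(u,v) in(("top",(351,213)),("side",(349,232))):
    f=np.load(f"pics/{n}0.npz");d=f["d"]
    vv,uu=np.mgrid[v-14:v+15,u-14:u+15];X=unproj(n,uu.ravel(),vv.ravel(),d[vv,uu].ravel()).T
    k=X[:,2]>9;X=X[k&(np.hypot(X[:,0]-444,X[:,1]+404)<40)];print(n,len(X),((X.min(0)+X.max(0))/2).round(1),X.mean(0).round(1),np.ptp(X,0).round(1))
print("beaker",cast("top",(517/2.2+80,215/2.2+125),70).round(1))
```

```text
[[ 443.6 -404.7   10. ]] [[ 444.6 -404.5   10. ]]
[[ 678.5 -144.9   40. ]
 [ 681.  -314.9   40. ]
 [ 529.  -316.2   40. ]
 [ 526.4 -151.1   40. ]] [ 603.7 -231.8   40. ]
top 257 [ 444.9 -402.1   16. ] [ 445.6 -402.2   14.7] [55.7 59.2 12.4]
side 231 [ 445.3 -403.9   15.6] [ 443.6 -404.7   15.5] [64.  59.1 12.5]
beaker [[ 414.1 -276.6   70. ]]
```

apply_moves --series '[[[-0.5,-2,0,-0.2,0.8,0,1],[-1,-5,0,-0.2,0.8,0,1],[-1.5,-8.5,0,-0.2,0.8,0,1],[-2,-12,0,-0.2,0.8,0,1],[-2.5,-15.5,0,-0.2,0.8,0,1],[-3,-19,0,-0.2,0.8,0,1],[-3.2,-21.3,-1,-0.2,0.8,0,1],[-3.2,-21.8,-3,-0.2,0.8,0,1],[-3.2,-21.8,-5,-0.2,0.8,0,1],[-3.2,-21.8,-7,-0.2,0.8,0,1],[-3.2,-21.8,-8,-0.2,0.8,0,1],[-3.2,-21.8,-8,-0.2,0.8,0,1]]]'

```text
t: 25.8
eef_pos: [444.1, -399.4, 68.1]
tcp_rot: [0.71, -0.704, -0.003, 0.0]
wrist_force: [-0.1, -0.4, -0.6]
width: 85.0
```

apply_moves --series '[[[0,0,0,0,0,0,1],[0,0,0,0,0,0,1],[0,0,0,0,0,0,1]]]'

```text
t: 26.05
eef_pos: [445.1, -399.5, 69.4]
tcp_rot: [0.71, -0.704, -0.002, 0.0]
wrist_force: [0.1, -0.2, 0.4]
width: 85.2
```

apply_moves --series '[[[0,-0.4,-2.5,0,0,0,1],[0,-0.4,-4.5,0,0,0,1],[0,-0.4,-6,0,0,0,1],[0,-0.4,-6.8,0,0,0,1],[0,-0.4,-6.8,0,0,0,1],[0,-0.4,-6.8,0,0,0,1]]]'

```text
t: 26.55
eef_pos: [445.6, -403.7, 2.1]
tcp_rot: [0.711, -0.704, -0.002, 0.0]
wrist_force: [0.8, -0.3, 0.4]
width: 85.6
```

apply_moves --series '[[[0,0,0,0,0,0,-1],[0,0,0,0,0,0,-1],[0,0,0,0,0,0,-1],[0,0,0,0,0,0,-1],[0,0,0,0,0,0,-1],[0,0,0,0,0,0,-1],[0,0,0,0,0,0,-1],[0,0,0.5,0,0,0,-1],[0,0,1.5,0,0,0,-1],[0,0,3,0,0,0,-1],[0,0,6,0,0,0,-1],[0,0,9,0,0,0,-1]]]'

```text
t: 27.55
eef_pos: [444.9, -403.4, 93.0]
tcp_rot: [0.711, -0.704, -0.003, 0.0]
wrist_force: [0.9, -0.7, -0.6]
width: 56.8
```

apply_moves --series '[[[0.5,0.5,1,0,0,0,-1],[2,2,3,0,0,0,-1],[4,4.2,3,0,0,0,-1],[6,6.4,3,0,0,0,-1],[8,8.6,3,0,0,0,-1],[10,10.8,3,0,0,0,-1],[12,13,3,0,0,0,-1],[14,15.2,3,0,0,0,-1],[15.4,16.6,3,0,0,0,-1],[15.9,17.2,3,0,0,0,-1],[15.9,17.2,3,0,0,0,-1],[15.9,17.2,3,0,0,0,-1]]]'

```text
t: 28.55
eef_pos: [603.5, -231.4, 123.4]
tcp_rot: [0.711, -0.704, -0.003, 0.0]
wrist_force: [0.3, 0.2, 0.1]
width: 56.9
```

apply_moves --series '[[[0,0,0,0,0,0,-1],[0,0,0,0,0,0,-1]]]'

```text
t: 28.72
eef_pos: [602.4, -232.5, 123.7]
tcp_rot: [0.71, -0.704, -0.003, 0.001]
wrist_force: [0.4, -0.7, -0.1]
width: 57.2
```

Run:
```python
from h import *
b,_=arm.grab_frame("side")
cv2.imwrite("pics/m1.png",cv2.resize(b[130:250,230:390,::-1],None,fx=4,fy=4,interpolation=2))
```

```text
(no output)
```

View pics/m1.png

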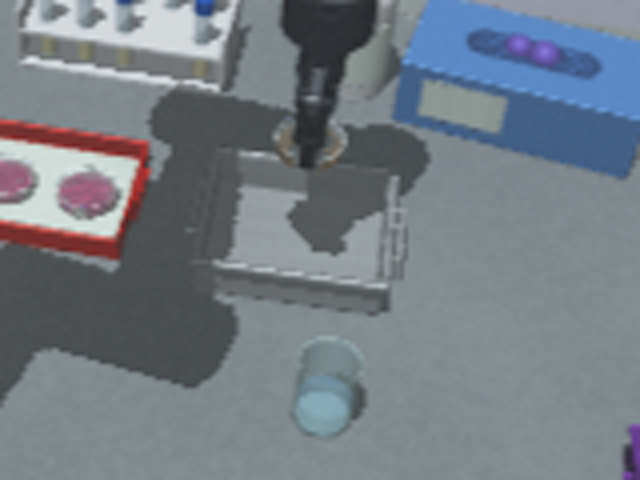

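The mouldy plate is held level over the pan, at (310,140) in the crop. Lowering it.

apply_moves --series '[[[0.1,0.1,-2.5,0,0,0,-1],[0.1,0.1,-5,0,0,0,-1],[0.1,0.1,-7.5,0,0,0,-1],[0.1,0.1,-9.5,0,0,0,-1],[0.1,0.1,-10.7,0,0,0,-1],[0.1,0.1,-11.2,0,0,0,-1],[0.1,0.1,-11.4,0,0,0,-1],[0.1,0.1,-11.5,0,0,0,-1],[0.1,0.1,-11.5,0,0,0,-1]]]'

```text
t: 29.52
eef_pos: [604.4, -231.8, 9.8]
tcp_rot: [0.71, -0.704, -0.002, -0.0]
wrist_force: [0.1, 0.5, 0.1]
width: 56.8
```

apply_moves --series '[[[0,0,-0.05,0,0,0,-1],[0,0,-0.1,0,0,0,-1],[0,0,-0.1,0,0,0,-1]]]'

```text
t: 29.77
eef_pos: [604.9, -231.8, 9.7]
tcp_rot: [0.71, -0.704, -0.001, -0.001]
wrist_force: [0.4, -0.2, -0.1]
width: 57.0
```

apply_moves --series '[[[0,0,-0.05,0,0,0,-1],[0,0,-0.1,0,0,0,-1],[0,0,-0.1,0,0,0,-1]]]'

```text
t: 30.02
eef_pos: [604.9, -231.8, 8.8]
tcp_rot: [0.71, -0.704, -0.001, -0.001]
wrist_force: [0.2, -0.4, 0.4]
width: 56.8
```

apply_moves --series '[[[0,0,-0.05,0,0,0,-1],[0,0,-0.1,0,0,0,-1],[0,0,-0.1,0,0,0,-1]]]'

```text
t: 30.27
eef_pos: [604.8, -231.7, 7.5]
tcp_rot: [0.71, -0.704, -0.001, -0.0]
wrist_force: [-0.0, -0.5, 0.7]
width: 57.1
```

apply_moves --series '[[[0,0,-0.05,0,0,0,-1],[0,0,-0.1,0,0,0,-1],[0,0,-0.1,0,0,0,-1]]]'

```text
t: 30.52
eef_pos: [604.9, -231.8, 7.3]
tcp_rot: [0.71, -0.704, -0.001, -0.0]
wrist_force: [-1.5, -0.1, 5.2]
width: 56.9
```

apply_moves --series '[[[0,0,-0.05,0,0,0,-1],[0,0,-0.1,0,0,0,-1],[0,0,-0.1,0,0,0,-1]]]'

```text
t: 30.77
eef_pos: [604.9, -231.8, 7.3]
tcp_rot: [0.71, -0.704, -0.001, -0.0]
wrist_force: [-1.9, 1.0, 6.3]
width: 57.2
```

Touching the floor (about 6 N). Releasing, going straight up well clear, then back.

apply_moves --series '[[[0,0,0,0,0,0,0.7],[0,0,0,0,0,0,0.8],[0,0,0,0,0,0,0.8],[0,0,0.2,0,0,0,0.8],[0,0,1,0,0,0,0.8],[0,0,3,0,0,0,0.8],[0,0,6,0,0,0,0.8],[0,0,9,0,0,0,0.8],[0,0,12,0,0,0,0.8],[-3,3,14,0,0,0,0.8],[-6,6,15,0,0,0,1],[-9,9,15,0,0,0,1]]]'

```text
t: 31.77
eef_pos: [521.1, -146.9, 159.9]
tcp_rot: [0.71, -0.704, 0.001, -0.002]
wrist_force: [0.8, 1.4, -0.0]
width: 85.6
```

apply_moves --series '[[[-1.5,2.5,0,0,0,0,1],[-3,6,0,0,0,0,1],[-5,9.5,0,0,0,0,1],[-7,13,0,0,0,0,1],[-8,16,0,0,0,0,1],[-8,16,0,0,0,0,1],[-8,16,0,0,0,0,1]]]'

```text
t: 32.35
eef_pos: [441.0, 14.5, 161.0]
tcp_rot: [0.711, -0.703, 0.002, -0.003]
wrist_force: [0.1, -0.7, 0.6]
width: 85.5
```

```bash
python3 chk.py
python3 - <<'E'
from h import *
d=np.load("pics/last.npz")["d"]
vv,uu=np.mgrid[135:195,265:335];X=unproj("top",uu.ravel(),vv.ravel(),d[vv,uu].ravel()).T
r=np.hypot(X[:,0]-604,X[:,1]+232);I=X[(r<20)];A=I[np.abs(I[:,2]-np.median(I[:,2]))<8]
print("mould top z",np.median(A[:,2]),"floor",np.median(X[(r>38)&(r<55),2]),np.linalg.lstsq(np.c_[A[:,:2]-A[:,:2].mean(0),np.ones(len(A))],A[:,2],rcond=None)[0].round(3))
E
ls pics/chk*
```

```text
32.35 [440.9520366   14.45168837 160.95451062] [ 0.7113 -0.7029  0.0017 -0.0032]
top green 161 min [574.5 248.4  11.6] max [617.9 291.5  26.5] mean [595.8 270.9  18.5] zmed 18.3
  normal [ 0.01 -0.02  1.  ]
top green 157 min [572.5 171.1  10.3] max [616.8 217.1  28.1] mean [594.8 194.4  18.8] zmed 18.9
  normal [0.03 0.01 1.  ]
top pink 138 min [592.5  24.1   9.9] max [636.6  66.5  25.6] mean [612.9  45.4  18.2] zmed 18.3
  normal [-0.01 -0.04  1.  ]
top pink 141 min [594.1 -51.5   9. ] max [631.6  -8.6  26.8] mean [612.8 -31.3  18.6] zmed 18.2
  normal [0.01 0.05 1.  ]
mould top z 18.32027328985714 floor 2.2729289364090164 [ 0.    -0.025 17.973]
pics/chk245.png
pics/chk323.png
```

View pics/chk323.png

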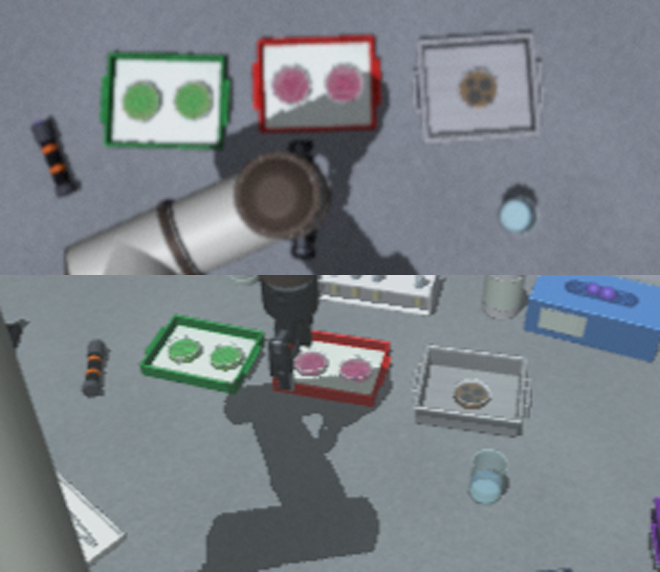

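All five plates lie flat in the right places: the mouldy one is at (478,88) near the pan's centre, with two greens and two pinks in their trays. The beaker and torch are unmoved and the gripper is clear, so I'm handing in.

```bash
python3 -c "
from workcell import arm
print(arm.job_done())"
```

```text
the job is handed in; nothing more can be done
None
```

I sorted all five plates and handed the job in at about 32 s on the robot's clock; handing in gives no verdict, so these results are my own checks. I placed the pink pair in the red tray first, then the green pair in the green tray. With those four checked flat, I took the mouldy plate last and laid it in the steel pan. Each plate was lowered until it touched the floor (3 to 9 N) before I released it.

**Last checks:**
- **Good plates:** the four in the trays are level within the depth noise (about 0.06 rad at worst). Their surfaces read about 18.5 mm up, which is a plate's height above the 4 mm tray floor.
- **Mouldy plate:** it is near the pan's centre, with its top at 18 mm over a 3 mm floor and a tilt of about 0.025 rad.
- **Beaker and torch:** they look unmoved in both views.
- **Gripper:** it is open, clear of everything and about 160 mm above the bench.

**Two readings disagreed slightly:**
- The gripper read about 57 mm on the 60 mm plates.
- The plates hung about 3.5 mm lower in the fingers than when gripped.

I allowed for the second by feeling for contact at every set-down.

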